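Pull the tube rack from under the reader and hold the long tube tilted over the tray

ROBOT

A 7-joint arm with a two-finger parallel gripper is mounted at the origin on the work surface. World frame = base frame: x ahead of the robot, y to its left, z up, the work surface at z = 0. Lengths are in m, angles in rad, forces in N, time in s.
With the tool pointing down it reaches from about 0.35 to 0.9 m from the base axis. Payload 19.9 kg.
Tool frame: the origin (TCP) lies between the finger pads; the fingertips stand 19 mm ahead of it and the grasp point (between the pads) is the TCP; z points along the fingers, y is the direction in which the jaws open and shut (so a half turn about z gives the same grasp; the last joint's range is limited). The gripper opens to 94 mm and grips with 3 to 60 N. Pads are 16 mm wide; open, the fingers measure 119 mm over their backs; the gripper's body (75 mm by 177 mm) begins 78 mm behind the grasp point.
Start: joints at [-1.27, 0.417, -0.01, 1.614, 0.005, 1.111, -0.053], TCP at [0.209, 0.589, 0.224] pointing down, gripper open.
Joint ranges: [-2.81, 2.81], [-0.39, 2.02], [-1.27, 1.25], [0.06, 2.57], [-1.19, 4.33], [0.19, 2], [-2.82, 2.82]. Speed limits (rad/s): [1.89, 1.89, 2.39, 2.39, 3.01, 3.01, 3.01].

INTERFACE

Orientations are given as a 3x3 rotation matrix whose columns are the frame's x, y, z axes.
In Python, from rig import robot gives the robot as it stands. Calls block until the motion is done:
- robot.move_ptp(position, orientation): joint-space move of the TCP to a pose.
- robot.move_linear(position, velocity=0.15, frame=None, threshold=None): straight line of the TCP; frame=None keeps the orientation; velocity is the mean speed in m/s. With threshold (N) it stops when the force on the tool has changed by that much, and returns True; else False.
- robot.goto_joints(angles): joint-space move.
- robot.gripper_to(opening): finger opening in m; the grip force is fixed at half the most; returns when the fingers have stopped.
- robot.pause(seconds).
- robot.ik(position, orientation): joint angles nearest the present ones, or None.
- robot.get_state(): the state.
- robot.grab_frame(name): name is "scene" or "top" or "wrist"; returns the picture (384x512x3 uint8, red, green, blue); there is no depth.
- robot.camera_info(name): a dict with "fx", "fy", "cx", "cy" (pixels), "rvec" (rotation vector, rad) and "tvec" (3), from world to camera coordinates, as OpenCV has them. Camera axes: x right, y down, z forward; pixel columns grow to the right and rows downward; lengths in m; the calibration is good to about 2 mm. A picture is of the moment at which its call begins: read the wrist's pose just before it. camera_info takes no time and is no camera call; for the wrist camera it gives the pose at the moment of the call.
A pose or a line that the arm cannot do raises robot.PlanningError and nothing moves.
- robot.sign_off(): hands the job in, once; it reports no verdict.
The state is a dict: "time": time; "qpos": joint angles; "joint_vel": joint speeds; "effort": joint torques, N m; "ee_pos": TCP position; "tool_rot": TCP orientation; "force": force on the tool from outside, world axes, zero at the start; "moment": the same for the moment, N m; "opening": finger opening in m.
Only numpy, scipy, OpenCV 4.12 (cv2) and the standard library are available. Lean on these libraries where they do the work, as an engineer would, in place of code of your own. Each camera call takes 0.05 s, during which the arm holds its last target. There are 200 camera calls.

TASK

Take the rack by its upright grip fin and slide it along its lane, out from under the reader hood, fully against the end stop; then draw the one long tube straight up out of the rack. Tip it to lean about 45 degrees, cap end still uppermost, and finish holding it still in the gripper over the middle of the steel tray, its lower end at least 150 mm above the bench: do not put it down or let go. Leave the rack pulled out, the two short tubes in it, and everything else on the bench where it stands.

Things in the scene. Friction and masses are not known exactly. Their poses are not given: they have to be found in the camera images.
- loader: Fixed rack loader. Origin on the bench; y axis along the lane (the rack is pulled towards +y), z up, yaw up to 0.2 rad. Base plate 75 wide (x), 10 mm thick, y = -171 to +204 mm; on it two guide walls along y, 43 mm apart inside, tops at z = 30 mm; end stop across the lane, face at y = +190, top at z = 30 mm.
- hood (a point): Middle of the top of the loader's white reader hood, 167 mm above the bench, axes as the loader. Slab 85 (x) by 150 (y) by 20 mm, over loader y = -170 to -20 mm, underside 147 mm above the bench; carried on its -x side by a wall at loader x = -80 to -40 mm; open to +x and along the lane.
- rack_middle (a point): Middle of the pink rack's top face, 65 mm above the bench; axes as the rack (y along it). Loose block 40 (x) by 200 (y) by 55 mm, about 0.35 kg plus tubes, sliding on the base plate between the guide walls (1.5 mm play each side, a few newtons of friction). Sockets, 45 mm deep, at y = -70, -30 and +10 mm. The fin is fixed on its +y end.
- long_tube_center (a point): Centre (half-way up) of the long tube: smooth, red-capped, 16 mm diameter over its whole length, 115 mm long, about 22 g, z axis towards the cap. Starts upright and loose in any one of the rack's three sockets (19 mm wide), foot 20 mm and top 135 mm above the bench, upper 70 mm free above the rack. Cap and label are as on the short tubes.
- long_tube_foot (a point): Centre of the long tube's lower end face, 57.5 mm from its centre; same axes.
- short_tube_a_center (a point): Centre of a short tube, as the long one but 85 mm long; top 105 mm above the bench while it stands in the rack. Stays in the rack.
- short_tube_b_center (a point): Centre of the other short tube, 85 mm long; stays in the rack.
- tray: Fixed shallow open steel tray, 160 (x) by 120 (y) by 16 mm high; origin at the centre of its underside, on the bench; yaw varies.
- reagent_bottle: Amber bottle, 60 mm diameter, 130 mm high, origin under its centre. Leave alone.
- specimen_jar: Jar, 60 mm diameter, 65 mm high, origin under its centre. Leave alone.
- microtube_box: Pink open box of small tubes, 90 (x) by 130 (y) by 49 mm high, origin under its centre. Leave alone.
- well_block: Black well block, 85 (x) by 125 (y) by 31 mm high, origin under its centre. Leave alone.
- pipette: Pipette lying along its x axis from x = -45 to +220 mm, 22 mm thick, origin on the bench. Leave alone.
- rack_grip (a point): Grip point in the rack's upright fin, 18 mm below its top, 98 mm above the bench; axes as the rack. Fin 12 mm thick (x), 24 mm (y), from the rack's top at 65 mm to 116 mm above the bench, 85 mm in y from the rack's middle. It starts at y = +30 to +45 mm in the loader's frame, all tubes under the hood; fully out at the stop it is at y = +175 mm, all tubes clear of the hood.
There are look-alikes about, which are no part of the job. What is shaped like the part that bears rack_middle but purple is not meant.

How it is judged:
By the outcome, as a careful person would: the job done as asked, in the order asked, and still so for the second after the job is handed in, while the arm keeps its last pose, push and grip.
It also fails if it takes over 45 s, if anything falls off the work surface, if the arm or the gripper's body presses on something with over 40 N, if the wrist force passes 120 N, or if a joint passes its speed limit or range.

## Working session

There is one attempt and no reset: what is moved stays moved. The work goes in short steps, each a Python script; the robot and the scene stay as the last script left them, time stands still between calls to the robot, and variables do not carry over. Pictures are saved under pics/ and viewed, about 8 in all and at most 12, crops included, and the job is handed in when it is done.

```bash
mkdir -p pics; ls; python3 - <<'E'
from rig import robot
import cv2
for n in("scene","top"):
    cv2.imwrite(f"pics/{n}0.png",cv2.cvtColor(robot.grab_frame(n),cv2.COLOR_RGB2BGR)); print(n,robot.camera_info(n))
a=cv2.imread("pics/scene0.png");b=cv2.imread("pics/top0.png")
cv2.imwrite("pics/top0b.png",cv2.resize(b,(800,600),interpolation=cv2.INTER_CUBIC))
cv2.imwrite("pics/scene0b.png",cv2.resize(a,(800,600),interpolation=cv2.INTER_CUBIC))
E
```

```text
pics
scene {'fx': 467.1122122532206, 'fy': 467.1122122532206, 'cx': 251.68105547735527, 'cy': 192.63799795548672, 'rvec': array([ 1.82970603,  1.3474847 , -0.67357332]), 'tvec': array([-0.1030585 , -0.17012686,  1.76446093])}
top {'fx': 391.0200608263629, 'fy': 391.0200608263629, 'cx': 252.35413373742486, 'cy': 190.8317778043292, 'rvec': array([ 2.11088961, -2.16783559,  0.14567054]), 'tvec': array([-0.02153335,  0.50353082,  1.25646222])}
```

View pics/top0b.png

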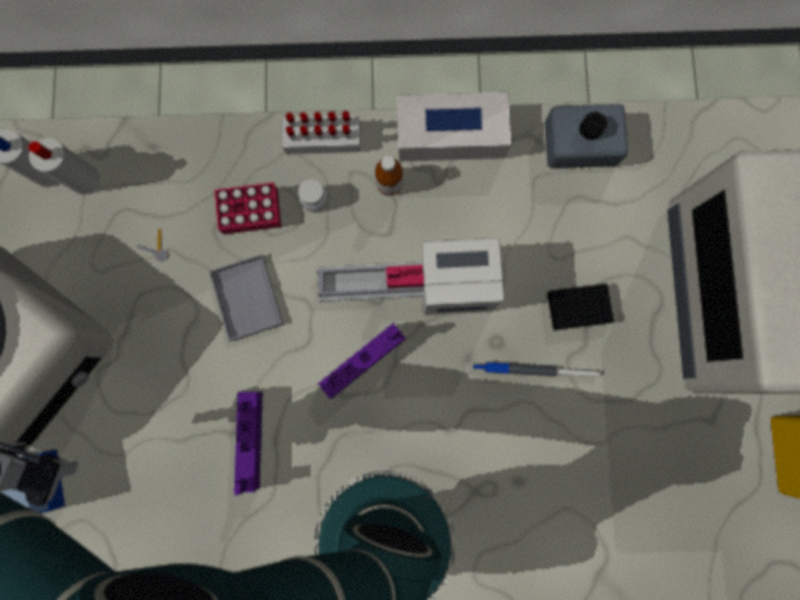

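View pics/scene0b.png

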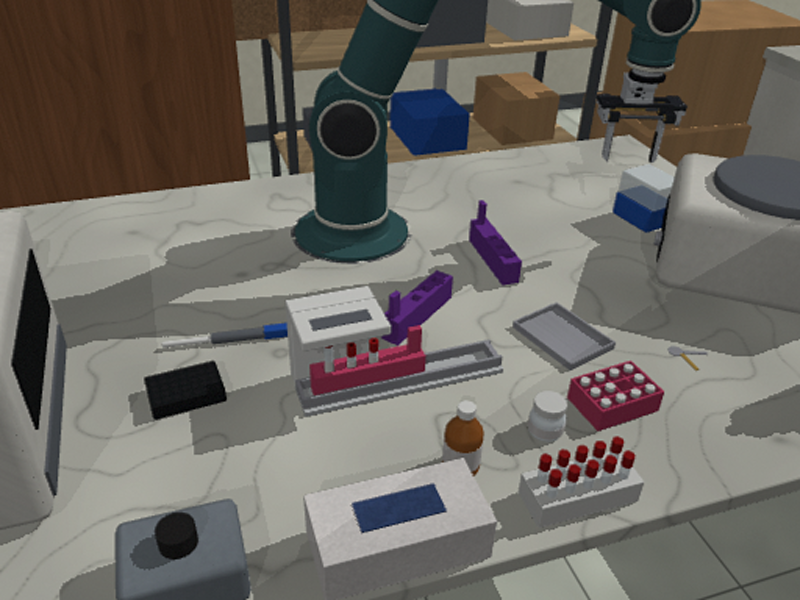

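Top view, in the 800x600 enlargement: the pink rack in the loader is at (405,276), the hood at (462,273), the tray at (247,297), and the purple look-alikes at (362,360) and (248,440). The pink rack fits the description; both purple ones are excluded. In the scene view its fin is at (414,340). The tubes are at about (330,355), (350,352) and (373,348), and the leftmost one has its top hidden by the hood. I'll enlarge to confirm.

```bash
cat > h.py <<'E'
import numpy as np, cv2
from rig import robot
def cam(n,c=None):
    c=c or robot.camera_info(n); R=cv2.Rodrigues(np.array(c["rvec"]))[0]; t=np.array(c["tvec"]).ravel()
    K=np.array([[c["fx"],0,c["cx"]],[0,c["fy"],c["cy"]],[0,0,1]]); return K,R,t
def ray(n,u,v,c=None):
    K,R,t=cam(n,c); return -R.T@t, R.T@np.linalg.inv(K)@np.array([u,v,1.])
def on_z(n,u,v,z,c=None):
    o,d=ray(n,u,v,c); return o+d*(z-o[2])/d[2]
def proj(n,p,c=None):
    K,R,t=cam(n,c); q=K@(R@np.array(p)+t); return q[:2]/q[2]
def pink(im):
    h=cv2.cvtColor(im,cv2.COLOR_BGR2HSV); return cv2.inRange(h,(165,120,60),(179,255,255))
E
python3 - <<'E'
from h import *
T=cv2.imread("pics/top0.png");S=cv2.imread("pics/scene0.png")
m=pink(T);n,l,st,c=cv2.connectedComponentsWithStats(m)
for i in range(1,n):
    if st[i,4]>30: print(st[i],c[i])
# crops
a=cv2.resize(T[145:205,195:330],(800,356),interpolation=cv2.INTER_CUBIC)
b=cv2.resize(S[180:265,180:330],None,fx=2.8,fy=2.8,interpolation=cv2.INTER_CUBIC)
o=np.zeros((600,800,3),np.uint8);o[:356]=a;o[360:360+238,:420]=b[:238]
# tray
t=cv2.resize(T[155:225,125:190],None,fx=3.4,fy=3.4,interpolation=cv2.INTER_CUBIC);o[360:360+238,430:430+221]=t
cv2.imwrite("pics/crop1.png",o)
E
```

```text
[138 117  42  32 719] [158.46175243 133.57162726]
[247 170  24  14 300] [258.71333333 176.45333333]
```

View pics/crop1.png

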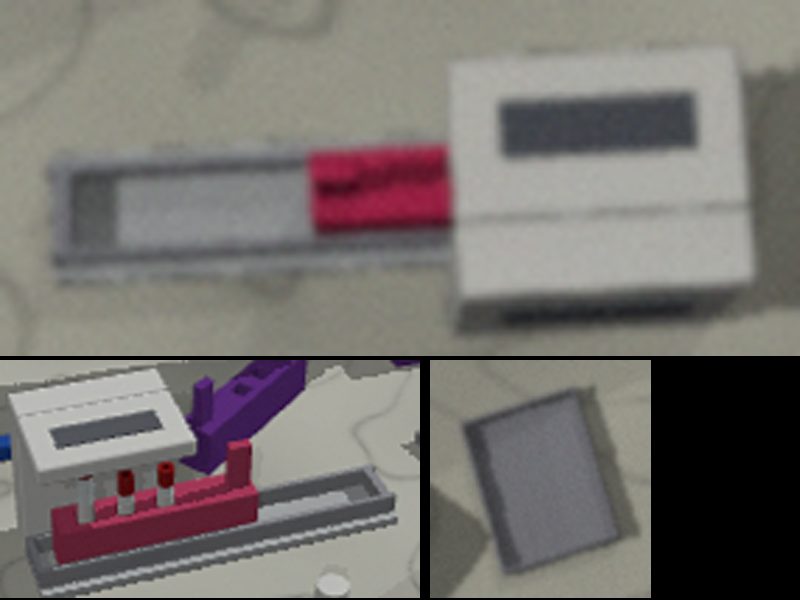

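```bash
python3 - <<'E'
from h import *
f=lambda x,y,z:on_z("top",195+(x+.5)/5.926-.5,145+(y+.5)/5.926-.5,z)
def dirn(a,b): d=a-b; return np.arctan2(-d[0],d[1])
print("yaw plate",dirn(f(58,282,.01),f(455,262,.01)),"hood",dirn(f(450,60,.167),f(745,48,.167)),"rack",dirn(f(310,155,.065),f(447,147,.065)),dirn(f(314,232,.065),f(447,226,.065)))
print("rack end",(f(308,155,.065)+f(313,232,.065))/2,"width",np.linalg.norm(f(308,155,.065)-f(313,232,.065)))
print("stop face",f(72,180,.03),f(76,245,.03))
print("fin mask tip",f(316,186,.116),f(357,186,.116))
# tray
g=lambda x,y,z:on_z("top",125+(x-430+.5)/3.4-.5,155+(y-360+.5)/3.4-.5,z)
C=[g(464,424,.016),g(578,389,.016),g(620,538,.016),g(508,574,.016)]
print(np.mean(C,0),np.linalg.norm(C[0]-C[1]),np.linalg.norm(C[1]-C[2]),np.array(C))
# fin in scene: pink fin top, crop (228..250,442) -> S
s=lambda x,y,z:on_z("scene",180+(x+.5)/2.8-.5,180+(y-360+.5)/2.8-.5,z)
print("fin top scene near edge",s(229,447,.116),s(251,441,.116))
E
```

```text
yaw plate 0.023253268388232114 hood 0.012789071774491088 rack 0.031092052746867254 0.01782973542614523
rack end [ 0.54384356 -0.01886417  0.065     ] width 0.04305062616735386
stop face [0.56180166 0.11661094 0.03      ] [0.52450133 0.11467132 0.03      ]
fin mask tip [ 0.53830114 -0.02301259  0.116     ] [ 0.53769349 -0.04460209  0.116     ]
[0.51717046 0.28448219 0.016     ] 0.11857071573618741 0.15708927127360894 [[0.57657169 0.36364689 0.016     ]
 [0.60906591 0.24961558 0.016     ]
 [0.45780615 0.20721835 0.016     ]
 [0.4252381  0.31744794 0.016     ]]
fin top scene near edge [ 0.55175713 -0.04402455  0.116     ] [ 0.54874564 -0.0204607   0.116     ]
```

The crop confirms the pink rack. Its fin is at crop (240,465), its rear tube at (85,498) is taller than the other two, and no other rack is pink. I'll move above the fin.

```bash
cat >> h.py <<'E'
def down(yaw,s=1):  # jaw (tool y) along rack x
    y=s*np.array([np.cos(yaw),np.sin(yaw),0]); z=np.array([0,0,-1.]); return np.c_[np.cross(y,z),y,z]
E
python3 - <<'E'
from h import *
print(robot.get_state()["tool_rot"].round(2) if hasattr(robot.get_state()["tool_rot"],"round") else robot.get_state()["tool_rot"])
p=[.543,-.033,.26]
best=None
for s in(1,-1):
    q=robot.ik(p,down(.02,s)); print(s,q)
    if q is not None:
        d=abs(q[6]); 
        if best is None or d<best[0]: best=(d,s)
s=best[1]
robot.move_ptp(p,down(.02,s)); st=robot.get_state(); print(s,st["time"],st["ee_pos"])
c=robot.camera_info("wrist"); im=cv2.cvtColor(robot.grab_frame("wrist"),cv2.COLOR_RGB2BGR)
cv2.imwrite("pics/w1.png",im)
m=pink(im);n,l,S,ce=cv2.connectedComponentsWithStats(m)
print([S[i] for i in range(1,n) if S[i,4]>100])
print("pred fin",[proj("wrist",[.543,-.033,z],c) for z in(.116,.065)])
E
```

```text
[[-0.94  0.34 -0.  ]
 [ 0.34  0.94 -0.  ]
 [-0.   -0.   -1.  ]]
1 [-0.577531    0.28739183  0.70608201  1.79404595 -0.20435575  1.13443091
  0.21531916]
-1 [-0.84237446  0.40264903  1.08801513  1.80042102 -0.38582417  1.17390692
 -2.75528405]
1 2.6083 [ 0.54312748 -0.03202062  0.25986497]
[array([ 235,  158,   36,  103, 3334], dtype=int32)]
pred fin [array([246.66081708, 186.79556456]), array([246.82809164, 176.34637524])]
```

View pics/w1.png

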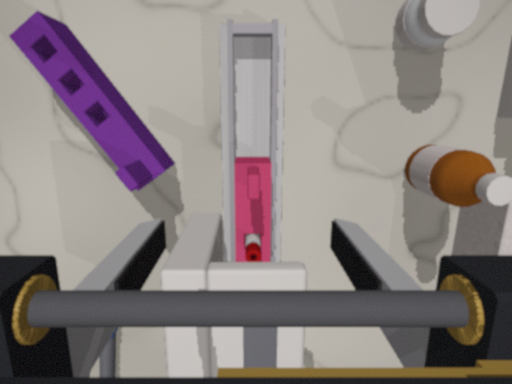

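The wrist view shows the rack end at row 158, columns 235-271, the fin at about column 253 and the lane straight up the picture. Purple is off to the left.

```bash
python3 - <<'E'
from h import *
c=robot.camera_info("wrist"); W=lambda u,v,z:on_z("wrist",u,v,z,c)
im=cv2.imread("pics/w1.png"); print(ray("wrist",0,0,c)[0])
m=pink(im); 
for r in (162,200,240): x=np.where(m[r,225:285])[0]+225; print(r,x.min(),x.max(),W((x.min()+x.max())/2,r,.065))
print("end",W(253,158,.065))
print("lane",W((230.5+273.5)/2,40,.03),W((234+274.5)/2,140,.03))
print("stop face (row~36)",W(252,36,.03))
for r in range(158,210,3): print(r,im[r,240:268:2,2])
E
```

```text
[0.54255768 0.0360307  0.42008948]
162 235 269 [ 0.54818695 -0.01737116  0.065     ]
200 235 270 [ 0.54981245 -0.05949192  0.065     ]
240 236 269 [ 0.55102751 -0.10645807  0.065     ]
end [ 0.54914509 -0.01304464  0.065     ]
lane [0.54534851 0.11035105 0.03      ] [0.55069315 0.00309079 0.03      ]
stop face (row~36) [0.54524644 0.11435134 0.03      ]
158 [152 150 150 151 151 150 150 153 152 151 152 152 151 151]
161 [151 150 150 150 150 150 150 153 150 151 150 149 150 151]
164 [176 175 176 174 174 174 175 177 180 183 183 183 182 184]
167 [176 178 178 173 156 152 152 152 155 168 185 187 185 185]
170 [178 178 179 173 150 151 150 151 149 151 183 186 185 185]
173 [179 178 177 171 146 154 155 155 154 151 176 185 185 186]
176 [178 177 177 173 169 185 184 184 184 174 175 187 186 187]
179 [179 178 178 174 170 185 186 185 186 173 176 185 184 184]
182 [181 179 178 171 171 186 186 187 184 173 173 186 186 185]
185 [186 184 184 176 171 185 186 185 185 173 174 186 185 185]
188 [185 186 185 179 170 185 185 185 184 172 173 186 186 185]
191 [186 187 186 179 170 185 185 184 183 171 147 174 186 186]
194 [186 186 185 179 169 184 186 183 183 172 142 174 186 185]
197 [187 186 187 183 171 180 180 178 179 164 140 173 186 186]
200 [186 186 185 185 184 160 143 140 144 141 140 172 186 187]
203 [186 186 187 186 184 163 140 141 142 142 142 173 186 187]
206 [186 185 187 185 186 161 140 140 141 143 139 156 185 186]
209 [187 186 185 186 186 161 141 140 140 140 141 154 185 187]
```

```bash
python3 - <<'E'
from h import *
c=robot.camera_info("wrist"); f=on_z("wrist",253.7,186.5,.116,c); print("fin",f)
yaw=.035; R=down(yaw); a=[f[0],f[1],.15]
robot.gripper_to(.06)
robot.move_ptp(a,R) if False else robot.move_linear(a,.15,R)
robot.move_linear([f[0],f[1],.098],.08)
robot.gripper_to(0); st=robot.get_state(); print(st["time"],st["opening"],st["ee_pos"],st["force"])
u=np.array([-np.sin(yaw),np.cos(yaw),0]); p=st["ee_pos"]
F0=np.array(st["force"])
robot.move_linear(p+u*.11,.08); st=robot.get_state(); print(st["ee_pos"],np.array(st["force"])-F0,st["opening"])
hit=robot.move_linear(np.array(p)+u*.155,.03,threshold=12); st=robot.get_state(); print(hit,st["ee_pos"],np.array(st["force"])-F0,st["opening"],st["time"])
cv2.imwrite("pics/s2.png",cv2.cvtColor(robot.grab_frame("scene"),cv2.COLOR_RGB2BGR)); cv2.imwrite("pics/t2.png",cv2.cvtColor(robot.grab_frame("top"),cv2.COLOR_RGB2BGR))
S=cv2.imread("pics/s2.png");T=cv2.imread("pics/t2.png")
o=np.zeros((600,800,3),np.uint8);o[:300]=cv2.resize(S[165:270,180:460],(800,300));o[300:]=cv2.resize(T[135:225,190:310],(400,300)).repeat(1,0) if 0 else cv2.resize(T[135:215,190:403],(800,300))
cv2.imwrite("pics/c2.png",o)
E
```

```text
fin [ 0.54955313 -0.03270046  0.116     ]
5.8417 0.0118055735421481 [ 0.54933163 -0.03265857  0.09786226] [-1.74355363  1.64923499 -1.67466954]
[0.54558155 0.0770116  0.09794597] [ 1.29519859 -1.24775422 -0.34088017] 0.011688693023390945
True [0.54444196 0.10467626 0.09784237] [ 1.6364572  -2.52108594  6.83838973] 0.011819022141946002 8.3083
```

View pics/c2.png

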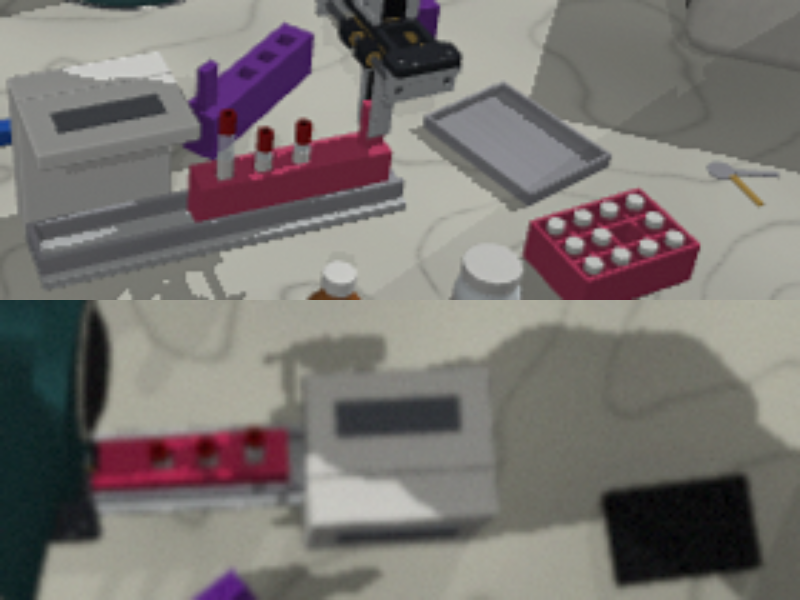

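The rack is out, with the tall tube at the rear socket at crop (228,140) and two short ones at (265,150) and (303,140). I'll push once more to confirm the stop, then release and look for the tube.

```bash
python3 - <<'E'
from h import *
yaw=.035;u=np.array([-np.sin(yaw),np.cos(yaw),0])
p=np.array(robot.get_state()["ee_pos"])
h=robot.move_linear(p+u*.012,.02,threshold=25);st=robot.get_state();print(h,st["ee_pos"],st["force"],st["opening"])
robot.gripper_to(.05);st=robot.get_state();p=np.array(st["ee_pos"]);print(p)
robot.move_linear([p[0],p[1],.24],.15)
g=p-u*.155
robot.move_linear([g[0],g[1]+.01,.26],.2)
c=robot.camera_info("wrist"); im=cv2.cvtColor(robot.grab_frame("wrist"),cv2.COLOR_RGB2BGR);cv2.imwrite("pics/w3.png",im)
print("pred top",proj("wrist",[g[0],g[1],.135],c),"rack top", proj("wrist",[g[0],g[1],.065],c),robot.get_state()["time"])
E
```

```text
False [0.54424227 0.11504171 0.09808862] [ -0.89536387 -10.51755791   4.45606419] 0.011616178140905896
[0.54401168 0.11670804 0.09783898]
pred top [246.63063145 202.60387203] rack top [246.98236166 185.3120447 ] 11.975
```

View pics/w3.png

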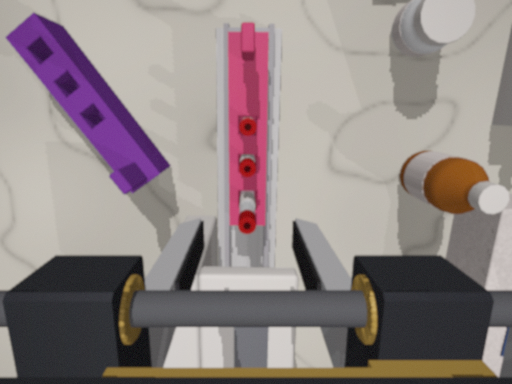

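The wrist view has the fin at (248,38), short caps at (247,126) and (247,166), and the long tube's cap at (247,222). Next I'll cast these to positions to check the rack against the stop.

```bash
python3 - <<'E'
from h import *
c=robot.camera_info("wrist");W=lambda u,v,z:on_z("wrist",u,v,z,c)
im=cv2.imread("pics/w3.png")
hsv=cv2.cvtColor(im,cv2.COLOR_BGR2HSV)
print("col248",[(r,tuple(im[r,248])) for r in range(18,64,3)])
print("col236",[(r,tuple(im[r,236])) for r in range(22,44,2)])
red=cv2.inRange(hsv,(0,120,60),(8,255,255))|cv2.inRange(hsv,(177,150,60),(179,255,255))
n,l,S,ce=cv2.connectedComponentsWithStats(red)
for i in range(1,n):
    if S[i,4]>40: print(S[i],ce[i])
print("rack rear end",W(250,224,.065),"tube top",W(247,222,.135),"short",W(247,126,.105),W(247,167,.105))
E
```

```text
col248 [(18, (np.uint8(174), np.uint8(183), np.uint8(187))), (21, (np.uint8(159), np.uint8(163), np.uint8(183))), (24, (np.uint8(122), np.uint8(81), np.uint8(198))), (27, (np.uint8(122), np.uint8(79), np.uint8(199))), (30, (np.uint8(122), np.uint8(80), np.uint8(199))), (33, (np.uint8(121), np.uint8(82), np.uint8(199))), (36, (np.uint8(121), np.uint8(78), np.uint8(199))), (39, (np.uint8(121), np.uint8(79), np.uint8(198))), (42, (np.uint8(122), np.uint8(82), np.uint8(199))), (45, (np.uint8(118), np.uint8(78), np.uint8(197))), (48, (np.uint8(117), np.uint8(76), np.uint8(196))), (51, (np.uint8(89), np.uint8(56), np.uint8(159))), (54, (np.uint8(64), np.uint8(40), np.uint8(117))), (57, (np.uint8(62), np.uint8(40), np.uint8(117))), (60, (np.uint8(75), np.uint8(49), np.uint8(133))), (63, (np.uint8(89), np.uint8(59), np.uint8(156)))]
col236 [(22, (np.uint8(174), np.uint8(181), np.uint8(186))), (24, (np.uint8(173), np.uint8(181), np.uint8(186))), (26, (np.uint8(173), np.uint8(179), np.uint8(184))), (28, (np.uint8(168), np.uint8(165), np.uint8(169))), (30, (np.uint8(162), np.uint8(154), np.uint8(169))), (32, (np.uint8(129), np.uint8(102), np.uint8(187))), (34, (np.uint8(116), np.uint8(76), np.uint8(192))), (36, (np.uint8(116), np.uint8(76), np.uint8(191))), (38, (np.uint8(115), np.uint8(75), np.uint8(191))), (40, (np.uint8(115), np.uint8(75), np.uint8(191))), (42, (np.uint8(115), np.uint8(76), np.uint8(190)))]
[240 118  16  17 226] [247.47787611 126.38938053]
[240 159  16  18 226] [247.23451327 167.21681416]
[239 211  17  23 315] [246.77142857 221.86349206]
rack rear end [ 0.55446977 -0.08216674  0.065     ] tube top [ 0.55045215 -0.0559666   0.135     ] short [0.5472602  0.02725933 0.105     ] [ 0.54867012 -0.01109087  0.105     ]
```

```bash
python3 - <<'E'
from h import *
c=robot.camera_info("wrist");W=lambda u,v,z:on_z("wrist",u,v,z,c)
print("fin",W(248,22.3,.116),W(248,50.7,.116),W(248,36.5,.116));print("rack end",W(248,31.3,.065)); print("cap",W(246.8,218.5,.135),W(246.8,222,.12)); print("stop outer edge",W(236,28,.03))
E
```

```text
fin [0.54500612 0.1125622  0.116     ] [0.54583266 0.09050808 0.116     ] [0.54541553 0.10163823 0.116     ]
rack end [0.5447849  0.11642962 0.065     ]
cap [ 0.55015197 -0.05267615  0.135     ] [ 0.55038601 -0.06111043  0.12      ]
stop outer edge [0.5314674  0.12660467 0.03      ]
```

```bash
python3 - <<'E'
from h import *
yaw=.035;u=np.array([-np.sin(yaw),np.cos(yaw),0]);R=down(yaw)
fin=np.array([.5452,.1016,0]);b=fin-u*.032
robot.gripper_to(.0)
robot.move_linear(b+[0,0,.16],.25);robot.move_linear(b+[0,0,.096],.12)
h=robot.move_linear(b+u*.03+[0,0,.096],.03,threshold=10);st=robot.get_state();print(h,st["ee_pos"],st["force"],st["time"])
p=np.array(st["ee_pos"]);robot.move_linear(p-u*.006,.1);robot.move_linear([p[0],p[1]-.006,.2],.2)
robot.gripper_to(.05)
t=np.array([.5506,-.0535,0])
robot.move_linear(t+[0,0,.2],.25)
robot.move_linear(t+[0,0,.113],.1)
robot.gripper_to(0);st=robot.get_state();print(st["opening"],st["force"],st["ee_pos"],st["time"])
E
```

```text
True [0.54589022 0.08260861 0.09603439] [ 0.52734935 -5.23386945 -3.18478001] 14.8083
0.015908184492473977 [-0.23675343 -0.5268882  -0.61841948] [ 0.55057948 -0.05350673  0.11297809] 18.9417
```

The gripper holds at 15.9 mm, so the tube is gripped. The push on the fin was blocked with the fin at y≈0.1026, so the rack is on the stop. Now I'll lift and choose a reachable tilted pose.

```bash
python3 - <<'E'
from h import *
from scipy.spatial.transform import Rotation as Ro
p=np.array(robot.get_state()["ee_pos"])
robot.move_linear([p[0],p[1],.32],.12)
st=robot.get_state();print(st["opening"],st["time"]);q0=np.array(st["qpos"]);R0=down(.035)
tr=np.array([.517,.2845,0]);res=[]
for az in np.arange(0,360,15):
  for sp in range(-90,91,30):
    a=np.deg2rad(az);k=[-np.sin(a),np.cos(a),0]
    R=Ro.from_rotvec(np.pi/4*np.array(k)).as_matrix()@Ro.from_euler('z',sp,degrees=True).as_matrix()@R0
    P=tr-R[:,2]*.0355+[0,0,.30]
    q=robot.ik(P,R)
    if q is not None: res.append((np.abs(np.array(q)-q0).max(),az,sp,R[:,2].round(2),P.round(3),np.round(q,2)))
res.sort(key=lambda r:r[0])
for r in res[:6]:print(*r)
cv2.imwrite("pics/s4.png",cv2.resize(cv2.cvtColor(robot.grab_frame("scene"),cv2.COLOR_RGB2BGR)[120:290,150:400],(800,544)))
E
```

```text
0.015761961948840875 20.8167
0.560948820105577 90 60 [-0.   -0.71 -0.71] [0.517 0.31  0.325] [-1.15  0.68  0.53  1.28  0.29  1.76  0.42]
0.6217943911721332 90 90 [-0.   -0.71 -0.71] [0.517 0.31  0.325] [-1.05  0.65  0.34  1.27  0.37  1.79  0.87]
0.6227937104190795 315 30 [-0.5   0.5  -0.71] [0.535 0.267 0.325] [-0.5   0.59  0.46  1.4  -0.81  1.79  0.59]
0.6332812970957098 105 90 [ 0.18 -0.68 -0.71] [0.511 0.309 0.325] [-1.18  0.56  0.43  1.43  0.45  1.61  0.76]
0.6420270559515693 75 30 [-0.18 -0.68 -0.71] [0.523 0.309 0.325] [-1.09  0.78  0.62  1.14  0.13  1.91  0.07]
0.6535346464815384 90 30 [-0.   -0.71 -0.71] [0.517 0.31  0.325] [-1.24  0.72  0.71  1.28  0.2   1.74 -0.02]
```

View pics/s4.png

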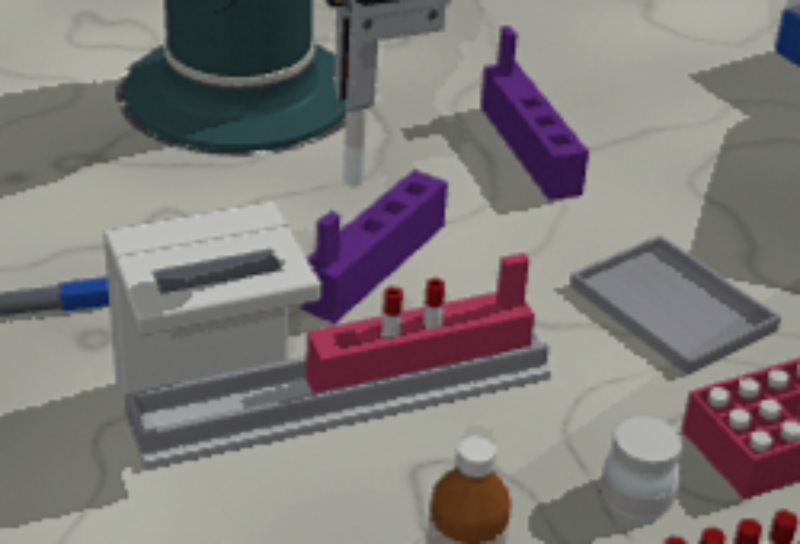

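The tube is out, with its foot at (353,180), and the two short tubes remain in the rack at the stop. I'll go to the tray and tilt.

```bash
python3 - <<'E'
from h import *
from scipy.spatial.transform import Rotation as Ro
R=Ro.from_rotvec(np.pi/4*np.array([-1.,0,0])).as_matrix()@Ro.from_euler('z',60,degrees=True).as_matrix()@down(.035)
tr=np.array([.517,.2845,0])
robot.move_ptp(tr-R[:,2]*.0355+[0,0,.30],R);robot.pause(.7)
st=robot.get_state();p=np.array(st["ee_pos"]);z=np.array(st["tool_rot"])[:,2]
print(st["opening"],p,z,st["time"],np.abs(st["joint_vel"]).max(),"center",p+z*.0355,"foot",p+z*.093)
ft=p+z*.093;print("pred foot px scene",proj("scene",ft),"top",proj("top",ft),"cap",proj("scene",p-z*.022))
S,T=[cv2.cvtColor(robot.grab_frame(n),cv2.COLOR_RGB2BGR) for n in("scene","top")]
o=np.zeros((600,800,3),np.uint8);o[:,:400]=cv2.resize(S[40:265,250:400],(400,600));o[:,400:]=cv2.resize(T[90:240,100:200],(400,600));cv2.imwrite("pics/f5.png",o)
E
```

```text
0.015676120875972435 [0.5169802  0.30964287 0.32507202] [ 7.32692620e-05 -7.07169439e-01 -7.07044114e-01] 22.9333 0.0013598244008251551 center [0.51698281 0.28453835 0.29997195] foot [0.51698702 0.24387611 0.25931691]
pred foot px scene [358.56813017 143.68225086] top [150.08223672 176.67144479] cap [390.22641821 113.03208069]
```

View pics/f5.png

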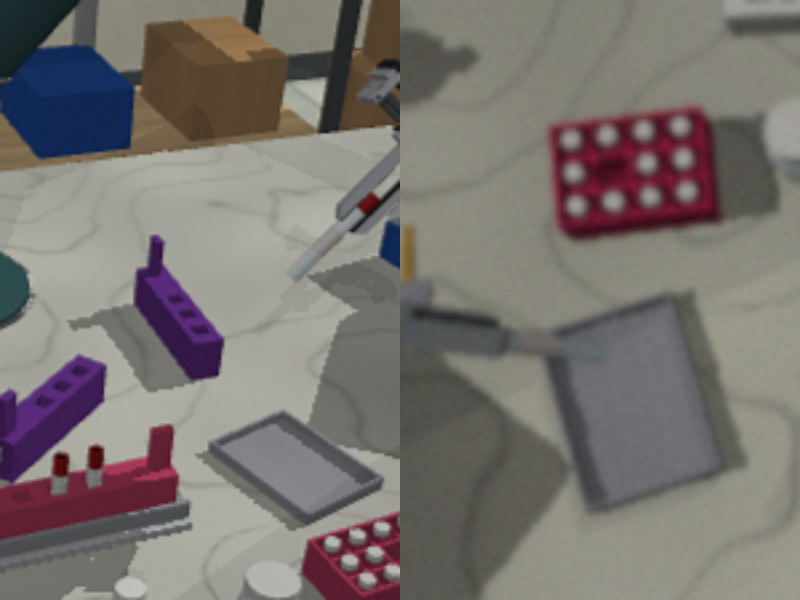

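The foot is at scene pixel (359,143), against a predicted (358.6,143.7), so the tube has not slipped. It leans about 45° with the red cap uppermost, and the rack and short tubes are undisturbed. Handing in.

```bash
python3 -c "
from rig import robot
robot.sign_off();print(robot.get_state()['time'])"
```

```text
the job is handed in; nothing more can be done
the job is handed in; nothing more can be done
```

I slid the pink rack out by its fin onto the end stop and drew the long tube straight up out of the rear socket. I handed in with the tube held still over the tray, leaning 45° with the cap uppermost. The robot's clock read 22.9 s just before hand-in.

**Last checks:**
- **Tube:** it was gripped at 15.7 mm. Its centre came out at (0.517, 0.285, 0.300) and the measured tray middle is (0.517, 0.2845). The foot is 0.259 m above the bench, and its position in the scene picture agrees with the prediction to within 1 pixel.
- **Bench:** in the last pictures both short tubes were in the rack. The rack was still pulled out, and nothing else in view appeared to have moved.

**One disagreement:** in a second, firmer pull the fingers slid about 10 mm along the fin instead of moving the rack. I checked this by pushing on the fin with closed fingers. That push was blocked with the fin centre at y ≈ 0.102–0.103. From the stop face I expected about 0.100, so the rack is on the stop to within measuring error.

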